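Clear the ear muffs and open the chisel case lock

ROBOT

A 6-joint arm with a two-finger parallel gripper is mounted at the origin on the work surface. World frame = base frame: x ahead of the robot, y to its left, z up, the work surface at z = 0. Lengths are in m, angles in rad, forces in N, time in s.
With the tool pointing down it reaches from about 0.35 to 0.8 m from the base axis. Payload 7.3 kg.
Tool frame: the origin (TCP) lies between the finger pads; the fingertips stand 17 mm ahead of it and the grasp point (between the pads) lies 2 mm behind it; z points along the fingers, y is the direction in which the jaws open and shut (so a half turn about z gives the same grasp; the last joint's range is limited). The gripper opens to 85 mm and grips with 20 to 120 N. Pads are 22 mm wide; open, the fingers measure 114 mm over their backs; the gripper's body (76 mm by 85 mm) begins 54 mm behind the grasp point. The pads swing forward as they close: fully open they stand 13 mm farther back than shut.
Start: joints at [1.03, 0.342, 1.524, -0, 1.275, -0.146], TCP at [0.202, 0.485, 0.221] pointing down, gripper open.
Joint ranges: [-2.53, 2.53], [-0.77, 2.02], [0.04, 2.7], [-1, 4.14], [0.28, 2.66], [-3.11, 3.11]. Speed limits (rad/s): [2.57, 2.57, 3.14, 3.14, 3.14, 3.14].

INTERFACE

Orientations are given as a rotation vector (axis times angle).
In Python, from workcell import * gives the robot as it stands. The module is installed in compiled form; this text tells all that it offers.
- The arm moves only by the shell command python3 -m inch 'ROWS' [FORCE]. ROWS is JSON, a list that holds one entry, the list of rows, each a list of 7 numbers: the gripper command: -1 is shut, 1 is fully open, values between are in proportion, then the shift along the tool's x, y, z each as a share of 25 mm, from -1 to 1, then the turn, a rotation vector about the tool's x, y, z each as a share of 0.1 rad, from -1 to 1. A call has 1 to 12 rows; each row shifts and turns the commanded pose from where the row before left it, along the tool's axes as they then stand; what a row does not reach is not made up. A row lasts 1/12 s, in which the tool goes at most 41.7 mm and 7.16 degrees, less where a joint would pass 70% of its speed; a pose out of reach is approached as far as the arm can. A call with a number of a shift or a turn outside -1 to 1 is refused whole. A call with a gripper value outside its range is refused whole. The fingers move at their own pace and stop on an object; FORCE is the grip in N (left out, the last holds). Time passes only in rows, so rows that do not move let the fingers close. It gives the time, the measured TCP pose, the force and the opening at its end, in the units of the state.
- observe(): the state, without advancing time (a new reading comes with each control period).
- snapshot(name): name is "scene" or "side" or "wrist"; returns (picture, depth): 420x560x3 uint8, blue, green, red; 420x560 float32, m along the optical axis (not along the pixel's ray), 0 where there is no reading.
- get_calibration(name): a dict with "fx", "fy", "cx", "cy" (pixels), "distortion" ([k1, k2, p1, p2, k3] as OpenCV has them; the pictures are not rectified), "position" and "rotation" of the camera in the world. Camera axes: x right, y down, z forward; pixel columns grow to the right and rows downward; lengths in m; the calibration is good to about 2 mm. A picture is of the moment at which its call begins: read the wrist's pose just before it. get_calibration takes no time and is no camera call; for the wrist camera it gives the pose at the moment of the call.
- close_job(): hands the job in, once; it reports no verdict.
The state is a dict: "clock": time; "joint_positions": joint angles; "joint_velocities": joint speeds; "tau": joint torques, N m; "position": TCP position; "ee_rot": TCP orientation; "contact_force": force on the tool from outside, world axes, zero at the start; "moment": the same for the moment, N m; "gripper_width": finger opening in m.
Only numpy, scipy, OpenCV 4.12 (cv2) and the standard library are available. Lean on these libraries where they do the work, as an engineer would, in place of code of your own. Each camera call takes 0.05 s, during which the arm holds its last target.

TASK

Somebody left the ear muffs standing over the lock of the chisel case: hang them by their headband over the steel rail and let go of them there. Then turn the lock's dial until its white line clicks in at the green mark and leave it there, draw the shackle straight up out of the lock without wrenching it, and finish while still holding the shackle, upright and still, about 10 cm above where it sat. Leave the glue bottle, the mallet and the wood offcut alone.

Things in the scene. Friction and masses are not known exactly. Their poses are not given: they have to be found in the camera images.
- case: low wooden chisel case, fixed, 244 x 274 x 70 mm (x, y, z), origin at the centre of its underside. On its lid a grey lock housing 176 x 76 x 40 mm (top at z = 110 mm). In the case's frame: dial axis at x = -45, y = 0 mm; the shackle's legs at x = +12 and +56, y = 0, in round holes with 1 mm play all round. A steel hasp strap lies on the housing round the far leg and runs to the +x edge
- green_mark (a point): the green mark on the housing's top beside the dial, 30 mm from the dial's axis in the case's +y direction; white ticks show the other notches of the dial
- dial (a joint): angle of the dial. 0 = its white line at the green mark: open. Grows anticlockwise from above; starts at about +0.6 to +1.4, so turn it clockwise; stops at -0.6 and +1.6. It clicks into notches 0.35 rad (20 degrees) apart, one of them at 0, takes about 0.1 N m to turn, and stays in the notch where it is left. Only at 0 (within 0.17 rad) does the lock let the shackle go
- dial_grip (a point): grip point on the dial's axis, 28 mm above the housing's top (138 mm above the bench). The dial is a grey fluted upright knob 36 mm in diameter, its top 38 mm above the housing, with a white pointer line. z axis: the dial's axis, up; y axis along the white line
- shackle: loose steel U of 12 mm round bar, 0.2 kg, legs 44 mm apart along x. Origin midway between them, at the housing's top when home (axes then as the case's). Top bar along x, centre line 39 mm above the origin, 33 mm free under it. Legs reach 40 mm (long, nearer the dial, held by the lock) and 14 mm below the origin. Dial right: slides up freely; dial wrong: rises only 2 mm
- muffs: loose rigid ear muffs, 0.25 kg: two orange cups 64 x 20 x 80 mm with dark cushions, a black headband 30 mm wide, 5 mm thick, a grey crown pad on top. 182 mm wide over the cups along y, 116 mm free between the cushions, 160 mm high. Origin at the centre of the underside, z up; stands upright on the case's lid astride the lock, y roughly along the case's y
- muffs_crown (a point): underside of the headband's middle, 125 mm above the muffs' origin: rests on the rail when hung. The band drops 5 mm within 30 mm to either side in y
- muffs_grip (a point): grip point in the grey crown pad, 150 mm above the muffs' origin and 25 mm above the band's underside; the pad is 34 mm thick along the muffs' x, 56 mm long along y, from 129 to 160 mm above the origin
- rail: steel rail fixed to the bench: a horizontal bar 16 mm in diameter, 260 mm long along its y axis, centre line 140 mm above the bench, on a post at each end. Origin on the bench under the bar's middle. The muffs hang astride it with their x axis along the bar
- glue: white glue bottle, 52 mm in diameter, 120 mm tall, bystander; origin at the centre of its underside
- mallet: wooden mallet lying on the bench, 278 mm long, 50 mm high, bystander; origin on the bench, in the handle's line; its x points to the head
- offcut: block of pale wood 120 x 50 x 35 mm, bystander; origin at the centre of its underside

How it is judged:
By the outcome, as a careful person would: the job done as asked, in the order asked, and still so for the second after the job is handed in, while the arm keeps its last pose, push and grip.
It also fails if it takes over 54 s, if anything falls off the work surface, if the arm or the gripper's body presses on something with over 40 N, if the wrist force passes 120 N, or if a joint passes its speed limit or range.

## Working session

There is one attempt and no reset: what is moved stays moved. The work goes in short steps, Python scripts to look and compute and a shell command to move; the robot and the scene stay as the last step left them, time stands still between calls to the robot, and variables do not carry over. Pictures are saved under pics/ and viewed, and the job is handed in when it is done.

```bash
mkdir -p pics; cat > h.py <<'E'
from workcell import *
import numpy as np, cv2
from scipy.spatial.transform import Rotation as R
def snap(n,f):
    c=get_calibration(n); p,d=snapshot(n); cv2.imwrite(f'pics/{f}.png',p); np.savez(f'pics/{f}.npz',p=p,d=d,**{k:np.array(v) for k,v in c.items()})
    return p,d,c
def load(f):
    z=np.load(f'pics/{f}.npz'); return z['p'],z['d'],z
def rot(c):
    r=np.array(c['rotation'],float)
    return r if r.shape==(3,3) else R.from_rotvec(r).as_matrix()
def ray(c,u,v):
    K=np.array([[c['fx'],0,c['cx']],[0,c['fy'],c['cy']],[0,0,1]],float)
    q=cv2.undistortPoints(np.array([[[u,v]]],float),K,np.array(c['distortion'],float))[0,0]
    return rot(c)@np.array([q[0],q[1],1.0])
def px(f,u,v):
    p,d,c=load(f); w=d[int(v)-1:int(v)+2,int(u)-1:int(u)+2]; w=w[w>0]
    return np.array(c['position'])+ray(c,u,v)*np.median(w) if len(w) else None
def atz(f,u,v,z):
    p,d,c=load(f); r=ray(c,u,v); o=np.array(c['position']); return o+r*(z-o[2])/r[2]
E
python3 - <<'E'
from h import *
print(observe())
for n in ("scene","side","wrist"):
    p,d,c=snap(n,n+"0"); print(n,c)
E
```

```text
{'clock': 0.0, 'joint_positions': array([ 1.03001773e+00,  3.42701431e-01,  1.52503672e+00,  2.83501121e-06,
        1.27541442e+00, -1.46018833e-01]), 'joint_velocities': array([-1.39448963e-04,  4.58565030e-04, -2.78392545e-04,  6.80568497e-04,
       -1.91638480e-03, -3.72633833e-05]), 'tau': array([ 8.21325339e-04, -4.33666849e+01, -2.46015877e+01, -1.82233994e-04,
        7.56882364e-03,  5.71298187e-06]), 'position': array([0.20167154, 0.48425362, 0.22023016]), 'ee_rot': array([-6.15966329e-01, -3.08007611e+00,  2.30542811e-03]), 'contact_force': array([-0.44457319, -0.16112992, -0.38363487]), 'moment': array([ 0.00309126,  0.01470069, -0.0619028 ]), 'gripper_width': 0.08562618105022204}
scene {'fx': 399.56324873705, 'fy': 399.56324873705, 'cx': 279.9541855983952, 'cy': 206.32753117275283, 'distortion': array([-0.09770583,  0.        ,  0.        ,  0.        ,  0.        ]), 'position': array([ 0.98635586, -0.5042663 ,  0.72669831]), 'rotation': array([-2.21962321, -0.84189483,  0.36810946])}
side {'fx': 436.46539578719734, 'fy': 436.46539578719734, 'cx': 270.98164951475815, 'cy': 208.76469050826176, 'distortion': array([-0.09872925,  0.        ,  0.        ,  0.        ,  0.        ]), 'position': array([0.56410836, 0.65042735, 0.69375716]), 'rotation': array([-0.01998911,  2.77564371, -1.40952396])}
wrist {'fx': 307.5052534690186, 'fy': 307.5052534690186, 'cx': 282.5256418270975, 'cy': 206.92440477425544, 'distortion': array([-0.06064486,  0.        ,  0.        ,  0.        ,  0.        ]), 'position': array([0.14026564, 0.51041447, 0.3749014 ]), 'rotation': array([2.42062944, 1.61504227, 0.21673259])}
```

View pics/scene0.png

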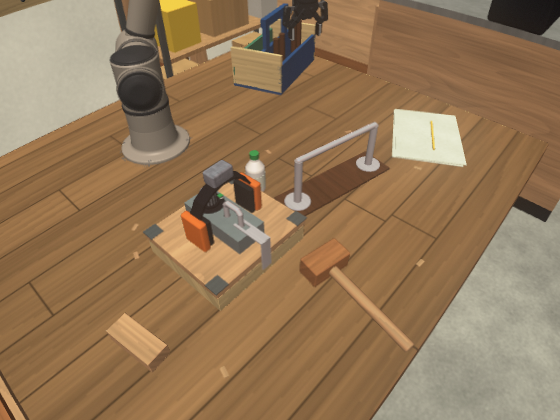

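View pics/side0.png

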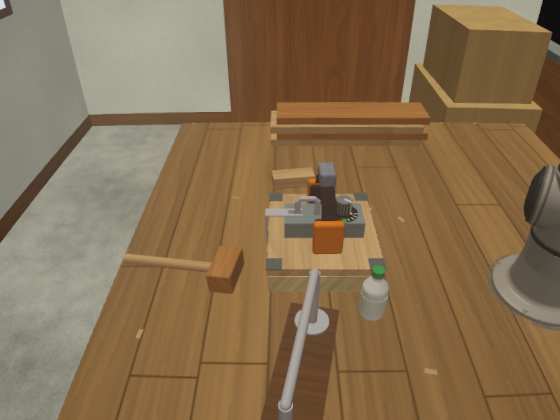

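View pics/wrist0.png

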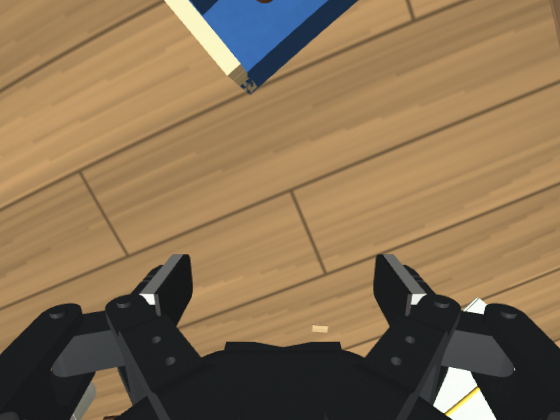

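The scene view shows the muffs over the lock at about (215,200), the rail from (298,165) to (376,128), and the glue at (255,175). The mallet is at (325,262) and the offcut at (137,338). Next I'll enlarge.

```bash
python3 - <<'E'
from h import *
p,_,_=load('scene0'); cv2.imwrite('pics/c1.png',cv2.resize(p[110:300,140:400],None,fx=3,fy=3,interpolation=cv2.INTER_CUBIC)[:600,:800])
p,_,_=load('side0'); cv2.imwrite('pics/c2.png',cv2.resize(p[155:305,240:400],None,fx=4,fy=4,interpolation=cv2.INTER_CUBIC))
E
```

```text
(no output)
```

View pics/c1.png

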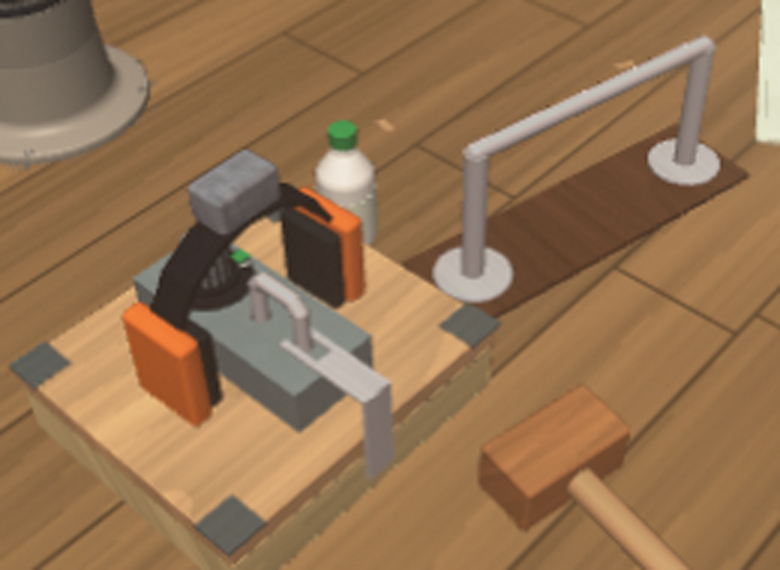

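View pics/c2.png

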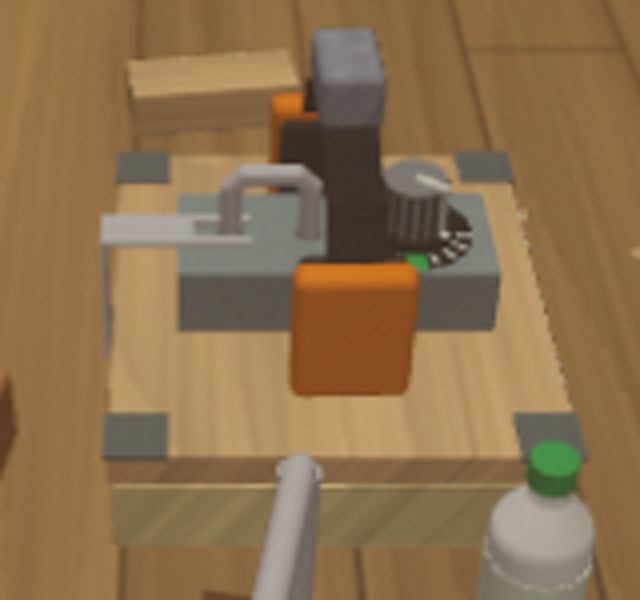

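```bash
python3 - <<'E'
from h import *
np.set_printoptions(precision=4,suppress=True)
S=lambda l,z,n:[print(n,'scene',p,atz('scene0',140+p[0]/3,110+p[1]/3,z)[:2], px('scene0',140+p[0]/3,110+p[1]/3)) for p in l]
D=lambda l,z,n:[print(n,'side',p,atz('side0',240+p[0]/4,155+p[1]/4,z)[:2], px('side0',240+p[0]/4,155+p[1]/4)) for p in l]
S([(190,188),(245,150),(279,176),(224,212),(235,182)],.23,'pad')
D([(313,32),(373,30),(384,72),(317,74),(346,52)],.23,'pad')
S([(475,152),(590,98),(706,45)],.14,'rail')
D([(300,468)],.14,'rail'); print(atz('side0',285,408,.14),atz('side0',315,274,.14),px('side0',300,340))
S([(10,367),(230,555),(500,322)],.07,'case')
D([(118,153),(510,153),(105,458),(585,455)],.07,'case')
D([(178,196),(490,196),(497,273),(178,273)],.11,'hous')
S([(372,345),(298,397)],.11,'hous')
S([(240,257)],.11,'green');D([(417,261)],.11,'green')
D([(418,180)],.148,'dial')
D([(232,180),(305,175)],.149,'shk');S([(262,283),(300,305)],.149,'shk')
E
```

```text
pad scene (190, 188) [ 0.4668 -0.1563] [ 0.4631 -0.1538  0.2264]
pad scene (245, 150) [ 0.4641 -0.1052] [ 0.4648 -0.1058  0.2307]
pad scene (279, 176) [ 0.5021 -0.1094] [0.2779 0.0734 0.0001]
pad scene (224, 212) [ 0.502  -0.1577] [ 0.4942 -0.1521  0.222 ]
pad scene (235, 182) [ 0.4846 -0.1327] [ 0.4831 -0.1316  0.2285]
pad side (313, 32) [ 0.4933 -0.147 ] [ 0.493  -0.15    0.2283]
pad side (373, 30) [ 0.4616 -0.1489] [ 0.411  -0.5437  0.001 ]
pad side (384, 72) [ 0.4599 -0.1067] [ 0.4087 -0.4793  0.0018]
pad side (317, 74) [ 0.494  -0.1049] [ 0.4933 -0.1123  0.2255]
pad side (346, 52) [ 0.4776 -0.1265] [ 0.4777 -0.1252  0.2307]
rail scene (475, 152) [0.5101 0.0856] [0.513  0.0819 0.1437]
rail scene (590, 98) [0.5354 0.2061] [0.5393 0.1999 0.1451]
rail scene (706, 45) [0.5653 0.3415] [0.5689 0.3343 0.145 ]
rail side (300, 468) [0.5097 0.0851] [0.5104 0.0923 0.147 ]
[0.5636 0.3454 0.14  ] [0.51   0.0902 0.14  ] [0.541  0.2397 0.1483]
case scene (10, 367) [ 0.3577 -0.2706] [ 0.2942 -0.247   0.0037]
case scene (230, 555) [ 0.6042 -0.2701] [ 0.5995 -0.2673  0.062 ]
case scene (500, 322) 
[... 437 characters left out ...]
 273) [ 0.3917 -0.0949] [ 0.3913 -0.0969  0.1084]
hous side (178, 273) [ 0.5644 -0.0952] [ 0.5644 -0.0964  0.1091]
hous scene (372, 345) [ 0.5726 -0.1011] [ 0.5466 -0.0758  0.0713]
hous scene (298, 397) [ 0.568  -0.1692] [ 0.5658 -0.1675  0.1068]
green scene (240, 257) [ 0.434 -0.101] [ 0.436  -0.1025  0.1123]
green side (417, 261) [ 0.4339 -0.1056] [ 0.4344 -0.1025  0.1124]
dial side (418, 180) [ 0.4338 -0.1284] [ 0.4341 -0.1272  0.1489]
shk side (232, 180) [ 0.535  -0.1273] [ 0.5349 -0.1288  0.1479]
shk side (305, 175) [ 0.4951 -0.1319] [ 0.4953 -0.1299  0.1504]
shk scene (262, 283) [ 0.5005 -0.1343] [ 0.5024 -0.1358  0.1513]
shk scene (300, 305) [ 0.5361 -0.132 ] [ 0.5342 -0.1304  0.1466]
```

The case is at about (0.480, -0.132) with yaw near 0, and the pad is at about (0.480, -0.129). The rail's midpoint is (0.537, 0.215), with its bar along (0.206, 0.978). The lengths I measured match the sizes given: the case is 246 x 276 mm and the rail about 262 mm. Next I'll turn and raise the tool, then approach.

```bash
python3 -m inch '[[[1,0,0,-0.3,0,0,0.98],[1,0,0,-0.3,0,0,0.98],[1,0,0,-0.3,0,0,0.98],[1,0,0,-0.3,0,0,0.98],[1,0,0,-0.3,0,0,0.98],[1,0,0,-0.3,0,0,0.98],[1,0,0,-0.3,0,0,0.98],[1,0,0,-0.3,0,0,0.98],[1,0,0,-0.3,0,0,0.98],[1,0,0,-0.3,0,0,0.98],[1,0,0,-0.3,0,0,0.98],[1,0,0,-0.3,0,0,0.98]]]'
```

```text
clock: 1.15
position: [0.2018, 0.4845, 0.311]
ee_rot: [2.227, 2.216, -0.001]
contact_force: [1.5, 0.0, 0.0]
gripper_width: 0.0852
```

```bash
python3 -m inch '[[[1,-1,0.45,0,0,0,0],[1,-1,0.45,0,0,0,0],[1,-1,0.45,0,0,0,0],[1,-1,0.45,0,0,0,0],[1,-1,0.45,0,0,0,0],[1,-1,0.45,0,0,0,0],[1,-1,0.45,0,0,0,0],[1,-1,0.45,0,0,0,0],[1,-1,0.45,0,0,0,0],[1,-1,0.45,0,0,0,0],[1,-1,0.45,0,0,0,0],[1,-1,0.45,0,0,0,0]]]' && python3 -m inch '[[[1,-1,0.45,0,0,0,0],[1,-1,0.45,0,0,0,0],[1,-1,0.45,0,0,0,0],[1,-1,0.45,0,0,0,0],[1,-1,0.45,0,0,0,0],[1,-1,0.45,0,0,0,0],[1,-1,0.45,0,0,0,0],[1,-1,0.45,0,0,0,0],[1,-1,0.45,0,0,0,0],[1,-0.5,0.25,0,0,0,0],[1,0,0,0,0,0,0],[1,0,0,0,0,0,0]]]'
python3 - <<'E'
from h import *
p,d,c=snap('wrist','w1'); cv2.imwrite('pics/w1b.png',cv2.resize(p,(800,600)))
E
```

```text
clock: 2.15
position: [0.337, 0.1833, 0.3108]
ee_rot: [-2.221, -2.222, 0.0]
contact_force: [0.8, -0.1, 0.1]
gripper_width: 0.0856
clock: 3.15
position: [0.4442, -0.0528, 0.3105]
ee_rot: [-2.222, -2.219, 0.0]
contact_force: [-0.1, 0.3, 0.1]
gripper_width: 0.0851
```

View pics/w1b.png

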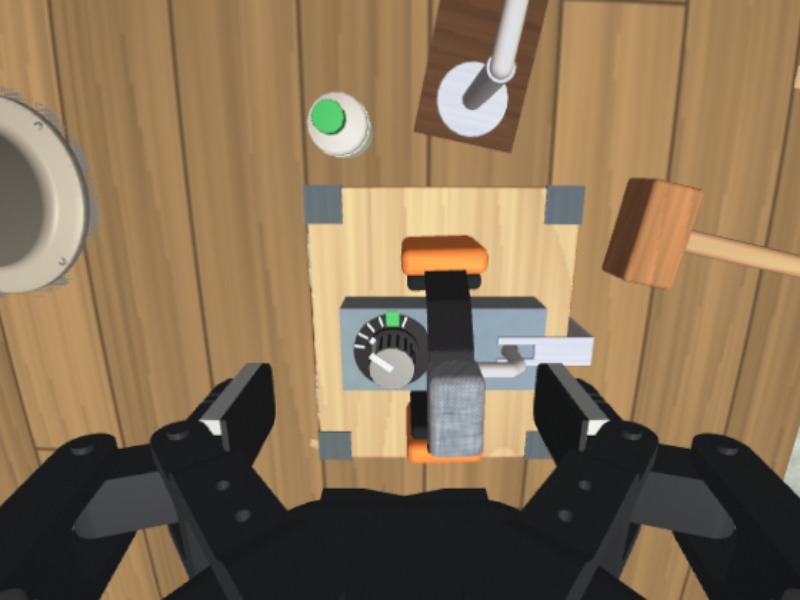

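The wrist view shows the pad at (455,410), the green mark at (392,320), and the dial's white line pointing left and slightly up from (392,368). The shackle bar is at (503,368).

```bash
python3 - <<'E'
from h import *
np.set_printoptions(precision=4,suppress=True)
print(observe()['position'])
s=1.4286
for n,l,z in [('pad',[(429,378),(482,378),(484,455),(428,455)],.23),('case',[(304,185),(584,185),(555,459),(319,460)],.07),('green',[(393,320)],.11),('dialtop',[(392,370)],.148),('line',[(372,358),(394,371)],.148),('rail',[(502,68)],.14),('bar',[(495,370),(518,368)],.145),('glue',[(327,117)],.12)]:
    for q in l: print(n,q,atz('w1',q[0]/s,q[1]/s,z),px('w1',q[0]/s,q[1]/s))
p,d,c=load('w1'); cv2.imwrite('pics/w1c.png',cv2.resize(p[205:325,230:420],None,fx=4,fy=4,interpolation=cv2.INTER_CUBIC))
E
```

```text
[ 0.444  -0.0522  0.3107]
pad (429, 378) [ 0.4594 -0.1002  0.23  ] [ 0.4598 -0.1029  0.2244]
pad (482, 378) [ 0.4906 -0.1003  0.23  ] [ 0.4909 -0.101   0.2284]
pad (484, 455) [ 0.4946 -0.1531  0.23  ] [ 0.5281 -0.2661  0.0712]
pad (428, 455) [ 0.4596 -0.1529  0.23  ] [ 0.4646 -0.2087  0.1515]
case (304, 185) [0.3569 0.0069 0.07  ] [0.342  0.0056 0.0029]
case (584, 185) [0.6038 0.0074 0.07  ] [0.6311 0.0062 0.0022]
case (555, 459) [ 0.6042 -0.273   0.07  ] [ 0.4874 -0.0624  0.3596]
case (319, 460) [ 0.3552 -0.2732  0.07  ] [ 0.3397 -0.3227  0.002 ]
green (393, 320) [ 0.4353 -0.1045  0.11  ] [ 0.4354 -0.103   0.1143]
dialtop (392, 370) [ 0.4353 -0.1332  0.148 ] [ 0.4353 -0.1322  0.15  ]
line (372, 358) [ 0.4197 -0.123   0.148 ] [ 0.4199 -0.1222  0.1498]
line (394, 371) [ 0.4368 -0.1341  0.148 ] [ 0.4369 -0.1331  0.1499]
rail (502, 68) [0.5118 0.0866 0.14  ] [0.5097 0.0844 0.1501]
bar (495, 370) [ 0.5171 -0.1348  0.145 ] [ 0.5146 -0.1296  0.156 ]
bar (518, 368) [ 0.5354 -0.1331  0.145 ] [ 0.5331 -0.1293  0.1534]
glue (327, 117) [0.3877 0.0571 0.12  ] [0.3881 0.0568 0.1221]
```

View pics/w1c.png

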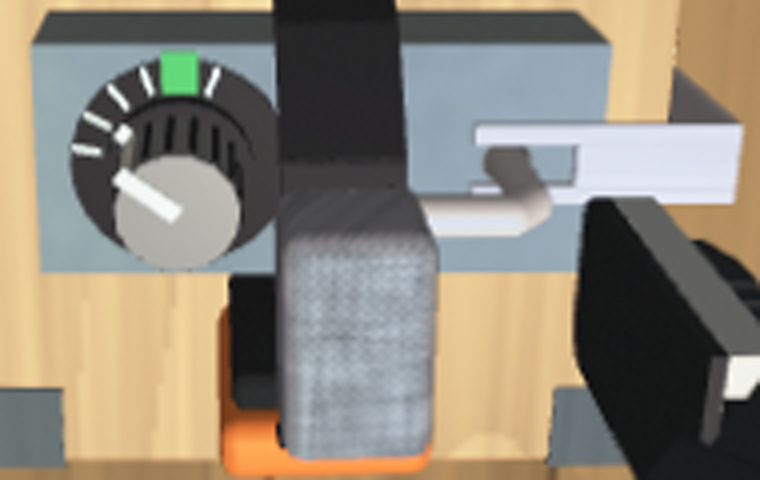

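```bash
python3 - <<'E'
from h import *
s=1.4286
for q in [(402,243),(487,243),(402,268),(487,270)]: print(atz('w1',q[0]/s,q[1]/s,.15),px('w1',q[0]/s,q[1]/s))
for q in [(298,268),(418,268)]: print(atz('side0',240+q[0]/4,155+q[1]/4,.15))
for q in [(125,310),(205,345)]: print(atz('scene0',140+q[0]/3,110+q[1]/3,.15))
E
```

```text
[ 0.44330612 -0.03267891  0.15      ] [ 0.44299105 -0.04197877  0.0876794 ]
[ 0.50468346 -0.03262876  0.15      ] [ 0.51950281 -0.04427278  0.07188725]
[ 0.44327541 -0.05105812  0.15      ] [ 0.443254   -0.05192051  0.14584488]
[ 0.50562908 -0.05253891  0.15      ] [ 0.52063931 -0.06907034  0.07211309]
[ 0.50365396 -0.04814583  0.15      ]
[ 0.44296037 -0.04801581  0.15      ]
[ 0.44997569 -0.21521386  0.15      ]
[ 0.51633091 -0.20031787  0.15      ]
```

```bash
python3 -m inch '[[[1,-0.74,0.34,0,0,0,-0.1],[1,-0.74,0.34,0,0,0,-0.1],[1,-0.74,0.34,0,0,0,-0.1],[1,-0.74,0.34,0,0,0,-0.1],[1,0,0,0,0,0,0],[1,0,0,0.6,0,0,0],[1,0,0,0.6,0,0,0],[1,0,0,0.6,0,0,0],[1,0,0,0.6,0,0,0],[1,0,0,0.6,0,0,0],[1,0,0,0.6,0,0,0],[1,0,0,0,0,0,0]]]' && python3 -m inch '[[[1,0,0,0.1,0,0,0],[-1,0,0,0,0,0,0],[-1,0,0,0,0,0,0],[-1,0,0,0,0,0,0],[-1,0,0,0,0,0,0],[-1,0,0,0,0,0,0],[-1,0,0,0,0,0,0],[-1,0,0,0,0,0,0]]]' 50
```

```text
clock: 4.2
position: [0.4777, -0.1239, 0.2186]
ee_rot: [-2.171, -2.263, 0.002]
contact_force: [-0.5, -0.1, -0.3]
gripper_width: 0.0854
clock: 4.87
position: [0.4808, -0.1268, 0.223]
ee_rot: [2.172, 2.261, 0.004]
contact_force: [-4.6, 3.6, 27.8]
gripper_width: 0.0006
```

```bash
python3 - <<'E'
from h import *
for n in('scene','side','wrist'): snap(n,n+'2')
p,_,_=load('scene2'); a=cv2.resize(p[130:270,140:330],(760,560)); cv2.imwrite('pics/s2.png',a)
p,_,_=load('side2'); cv2.imwrite('pics/d2.png',cv2.resize(p[90:290,220:420],(600,600)))
E
```

```text
(no output)
```

View pics/s2.png

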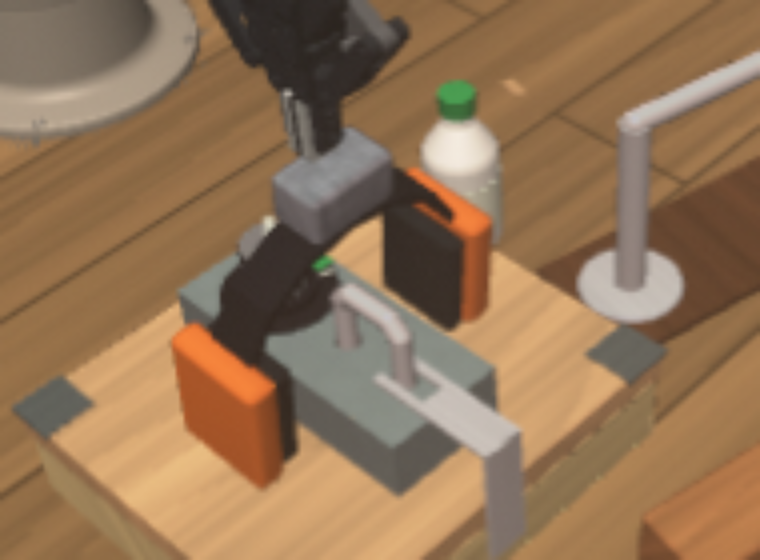

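View pics/d2.png

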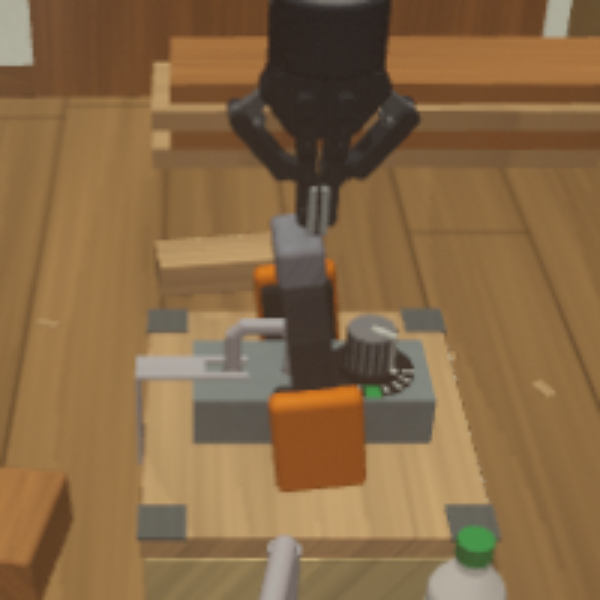

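View pics/wrist2.png

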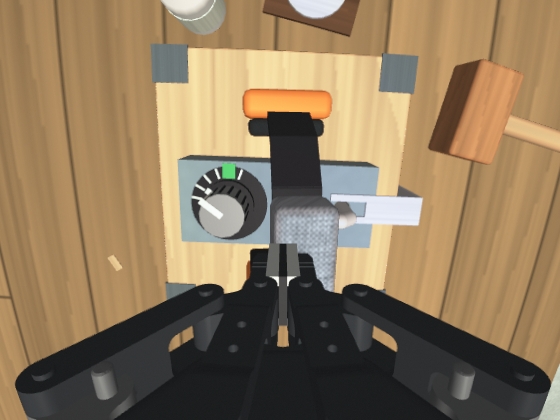

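```bash
python3 - <<'E'
from h import *
np.set_printoptions(precision=4,suppress=True)
o=observe(); print(o['position'],o['contact_force'],o['gripper_width'],o['joint_positions'])
for q in [(275,250),(292,250),(275,270),(285,215),(305,240),(322,250),(322,210),(315,280),(280,200),(330,200),(287,100)]: print(q,px('wrist2',*q))
p,_,_=load('wrist2'); cv2.imwrite('pics/w2c.png',cv2.resize(p[180:330,200:380],(720,600),interpolation=cv2.INTER_CUBIC))
for q in [(318,190),(318,230),(290,230),(300,270),(285,400),(350,400)]: print('side',q,px('side2',220+q[0]/3,90+q[1]/3))
E
```

```text
[ 0.4811 -0.1268  0.2231] [-5.4755  2.9264 27.8129] -0.0003092281210247269 [-0.4122  0.2853  1.5999  0.0005  1.2485 -0.4523]
(275, 250) [ 0.4776 -0.1154  0.2484]
(292, 250) [ 0.4853 -0.1154  0.2479]
(275, 270) [ 0.4779 -0.1156  0.2677]
(285, 215) [ 0.4818 -0.1029  0.2345]
(305, 240) [ 0.4924 -0.1158  0.2338]
(322, 250) [ 0.5015 -0.1213  0.233 ]
(322, 210) [ 0.5    -0.1005  0.2317]
(315, 280) [ 0.4925 -0.1139  0.2778]
(280, 200) [ 0.4792 -0.0996  0.2184]
(330, 200) [ 0.5247 -0.1247  0.1125]
(287, 100) [ 0.4819 -0.0443  0.1546]
side (318, 190) [ 0.4813 -0.118   0.269 ]
side (318, 230) [ 0.4799 -0.1168  0.2389]
side (290, 230) [ 0.4978 -0.1288  0.2319]
side (300, 270) [ 0.4922 -0.1002  0.2174]
side (285, 400) [ 0.503  -0.0423  0.1511]
side (350, 400) [ 0.4598 -0.0402  0.1527]
```

View pics/w2c.png

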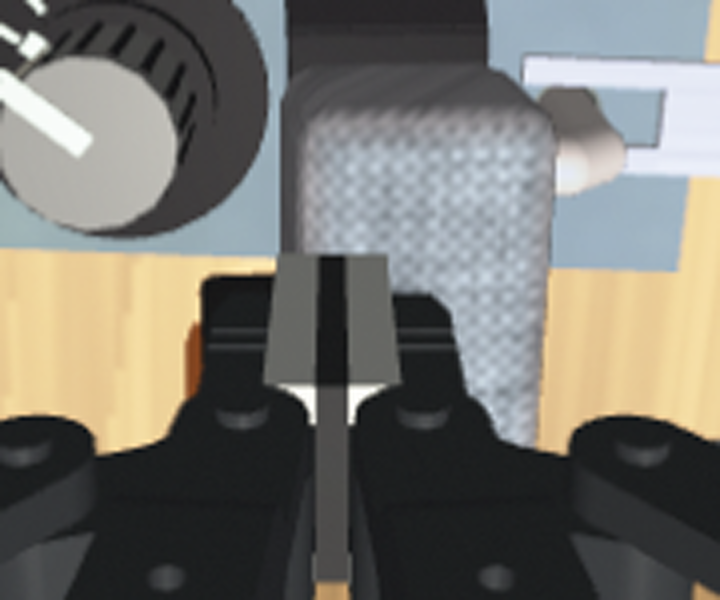

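The fingers shut to 0 mm and ended up on top of the pad's -x edge. The muffs now sit a little further towards +x. The tips appear at z of about 0.235, although the reported TCP implies 0.206. I'll back off upwards and check where the fingertips really are.

```bash
python3 -m inch '[[[-1,0,0,-0.8,0,0,0],[-1,0,0,-0.8,0,0,0],[-1,0,0,-0.8,0,0,0],[-1,0,0,0,0,0,0],[-1,0,0,0,0,0,0]]]'
python3 - <<'E'
from h import *
np.set_printoptions(precision=4,suppress=True)
o=observe();print(o['position'],o['contact_force'])
for n in('scene','side','wrist'): snap(n,n+'3')
p,_,_=load('scene3'); cv2.imwrite('pics/s3.png',cv2.resize(p[110:250,140:330],(760,560),interpolation=cv2.INTER_CUBIC))
p,_,_=load('side3'); cv2.imwrite('pics/d3.png',cv2.resize(p[90:290,220:420],(600,600),interpolation=cv2.INTER_CUBIC))
E
```

```text
clock: 5.43
position: [0.4799, -0.1266, 0.2793]
ee_rot: [2.175, 2.264, 0.002]
contact_force: [0.5, -0.8, 0.5]
gripper_width: 0.0002
[ 0.4799 -0.1266  0.2793] [ 0.543  -0.7678  0.4723]
```

View pics/s3.png

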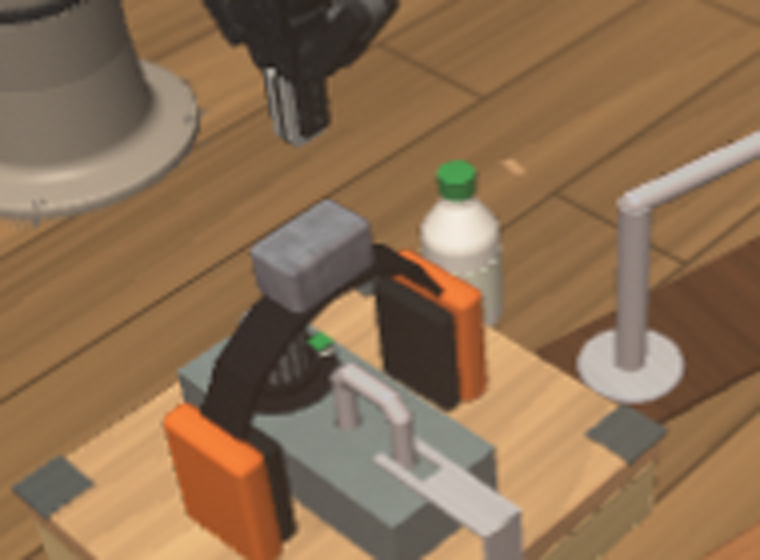

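View pics/d3.png

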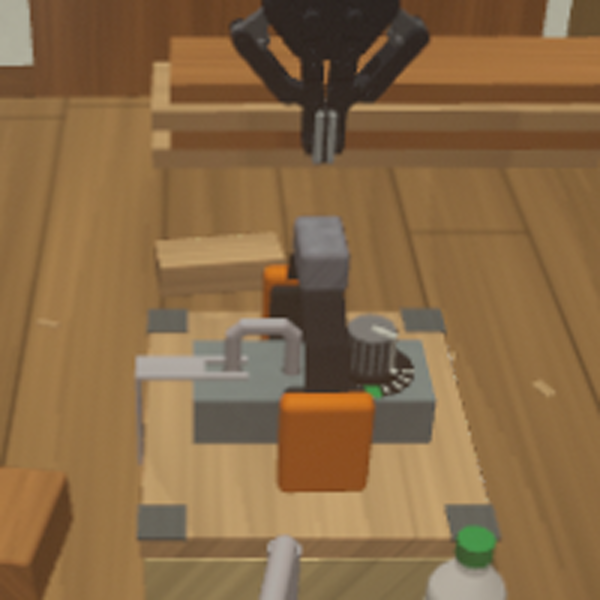

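View pics/wrist3.png

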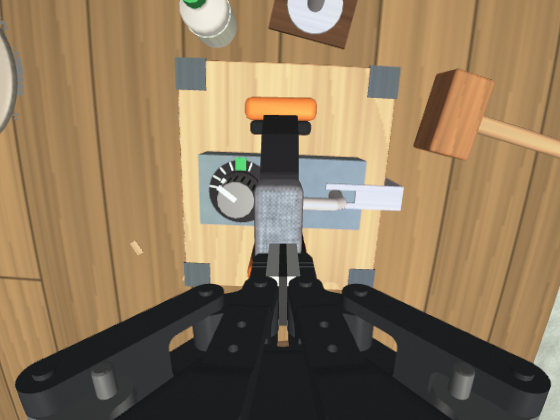

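```bash
python3 - <<'E'
from h import *
np.set_printoptions(precision=4,suppress=True)
_,_,a=load('scene3');_,_,b=load('side3')
def tri(p,q):
    r1=ray(a,*p);r2=ray(b,*q);o1=np.array(a['position']);o2=np.array(b['position'])
    t=np.linalg.lstsq(np.c_[r1,-r2],o2-o1,rcond=None)[0]; A=o1+r1*t[0];B=o2+r2*t[1]; return (A+B)/2,np.linalg.norm(A-B)
print('tip',tri((140+298/4,110+140/4),(220+323/3,90+158/3)))
for q in [(322,156),(316,150),(335,150)]: print(px('side3',220+q[0]/3,90+q[1]/3))
print('scene',px('scene3',140+303/4,110+132/4))
# muffs
for q in [(297,222),(343,220),(347,253),(300,257)]: print('pad side',atz('side3',220+q[0]/3,90+q[1]/3,.23),px('side3',220+q[0]/3+1,90+q[1]/3+2))
for q in [(252,250),(328,200),(370,235),(296,285)]: print('pad sc',atz('scene3',140+q[0]/4,110+q[1]/4,.23))
for q in [(256,190),(302,190)]: print('wrist',atz('wrist3',*q,.23))
for q in [(246,100),(317,100)]: print('cup',atz('wrist3',*q,.15))
print(atz('wrist3',240,164,.11),atz('wrist3',176,58,.07),atz('wrist3',399,66,.07))
print(get_calibration('wrist')['position'])
E
```

```text
tip (array([ 0.4785, -0.1286,  0.287 ]), np.float64(0.000934949830235089))
[ 0.4803 -0.1158  0.2955]
[ 0.4844 -0.1163  0.2996]
[ 0.4717 -0.1186  0.2984]
scene [ 0.4883 -0.132   0.2976]
pad side [ 0.492  -0.1428  0.23  ] [ 0.4905 -0.1338  0.2305]
pad side [ 0.4597 -0.1455  0.23  ] [ 0.4057 -0.5294 -0.0009]
pad side [ 0.4611 -0.1016  0.23  ] [ 0.4086 -0.4593  0.0024]
pad side [ 0.493  -0.0966  0.23  ] [ 0.4904 -0.1006  0.2228]
pad sc [ 0.4659 -0.1564  0.23  ]
pad sc [ 0.4646 -0.1048  0.23  ]
pad sc [ 0.5015 -0.1102  0.23  ]
pad sc [ 0.5024 -0.1597  0.23  ]
wrist [ 0.4607 -0.1034  0.23  ]
wrist [ 0.4916 -0.1022  0.23  ]
cup [ 0.4439 -0.0407  0.15  ]
cup [ 0.506  -0.0382  0.15  ]
[ 0.4338 -0.1026  0.11  ] [0.3566 0.0066 0.07  ] [0.6028 0.0085 0.07  ]
[ 0.4771 -0.0591  0.4319]
```

The triangulated fingertips are at z = 0.287 with the reported TCP at 0.279. The contact fits this too: pressing on the pad's top (z = 0.230) happened at TCP 0.223. So the real tips sit about 25 mm higher than the stated tool frame implies, and I'll command z 25 mm lower from here on. The muffs are standing upright again at about (0.477, -0.126).

```bash
python3 -m inch '[[[1,0,-0.12,0,0,0,0],[1,0,0,0,0,0,0],[1,0,0,0,0,0,0],[1,0,0,0,0,0,0],[1,0,0,0,0,0,0],[1,0,0,0,0,0,0],[1,0,0,0.7,0,0,0],[1,0,0,0.7,0,0,0],[1,0,0,0.7,0,0,0],[1,0,0,0.7,0,0,0],[1,0,0,0.7,0,0,0],[1,0,0,0,0,0,0]]]'
python3 - <<'E'
from h import *
print(observe()['position'],observe()['contact_force'])
snap('side','side4')
p,_,_=load('side4'); cv2.imwrite('pics/d4.png',cv2.resize(p[90:290,220:420],(600,600),interpolation=cv2.INTER_CUBIC))
E
```

```text
clock: 6.58
position: [0.4748, -0.1257, 0.1879]
ee_rot: [-2.173, -2.261, 0.003]
contact_force: [0.3, 0.4, 0.5]
gripper_width: 0.0855
[ 0.47477722 -0.12572519  0.18786427] [0.25526525 0.44373172 0.50229062]
```

View pics/d4.png

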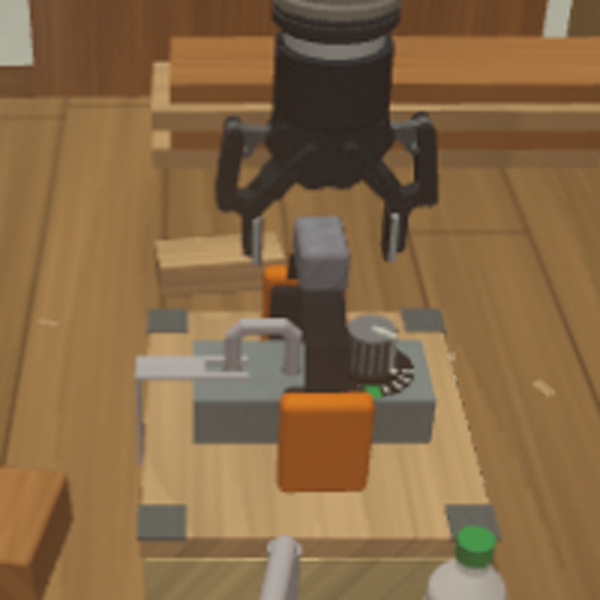

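The fingers straddle the pad, with their tips about level with its lower half, so I'm closing.

```bash
python3 -m inch '[[[-1,0,0.05,0,0,0,0],[-1,0,0,0,0,0,0],[-1,0,0,0,0,0,0],[-1,0,0,0,0,0,0],[-1,0,0,0,0,0,0],[-1,0,0,0,0,0,0]]]' 60 && python3 -m inch '[[[-1,0,0,-0.6,0,0,0],[-1,0,0,-0.8,0,0,0],[-1,0,0,-1,0,0,0],[-1,0,0,-1,0,0,0],[-1,0,0,-1,0,0,0],[-1,0,0,0,0,0,0],[-1,0,0,0,0,0,0]]]'
python3 - <<'E'
from h import *
print(observe()['position'],observe()['contact_force'])
snap('side','side5');snap('scene','scene5')
p,_,_=load('side5'); a=cv2.resize(p[60:260,220:420],(400,400),interpolation=cv2.INTER_CUBIC)
p,_,_=load('scene5'); b=cv2.resize(p[60:260,140:340],(400,400),interpolation=cv2.INTER_CUBIC); cv2.imwrite('pics/d5.png',np.hstack([a,b]))
E
```

```text
clock: 7.13
position: [0.4779, -0.1266, 0.1918]
ee_rot: [2.176, 2.265, 0.001]
contact_force: [-2.4, 0.8, 6.7]
gripper_width: 0.033
clock: 7.72
position: [0.4781, -0.1265, 0.3015]
ee_rot: [2.175, 2.264, 0.001]
contact_force: [-0.1, -0.2, -3.9]
gripper_width: 0.0333
[ 0.47812158 -0.12651225  0.30152537] [-0.12909617 -0.21287004 -3.86556101]
```

View pics/d5.png

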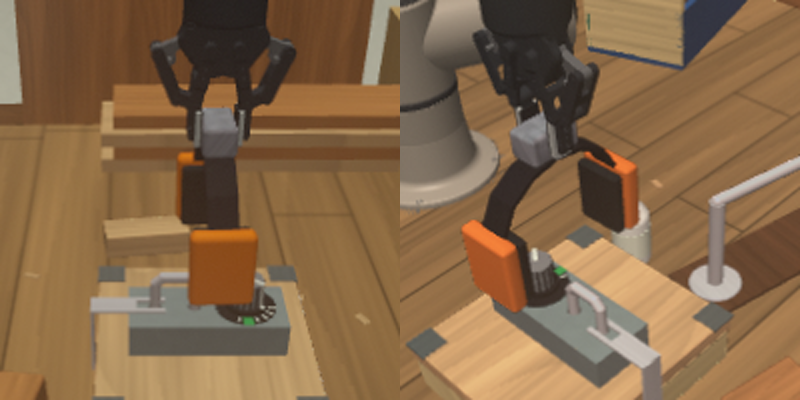

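The muffs are held upright, 33 mm across the jaws. Next I'll carry them over the rail and turn them.

```bash
python3 -m inch '[[[-1,0.5,0.1,-0.2,0,0,0],[-1,0.97,0.21,-0.2,0,0,0],[-1,0.97,0.21,-0.2,0,0,0],[-1,0.97,0.21,0,0,0,0],[-1,0.97,0.21,0,0,0,0],[-1,0.97,0.21,0,0,0,0],[-1,0.97,0.21,0,0,0,0],[-1,0.97,0.21,0,0,0,0],[-1,0.97,0.21,0,0,0,0],[-1,0.97,0.21,0,0,0,0],[-1,0.97,0.21,0,0,0,0],[-1,0.97,0.21,0,0,0,0]]]' && python3 -m inch '[[[-1,0.97,0.21,0,0,0,0],[-1,0.97,0.21,0,0,0,0],[-1,0.5,0.1,0,0,0,0],[-1,0,0,0,0,0,0],[-1,0,0,0,0,0,-0.5],[-1,0,0,0,0,0,-0.9],[-1,0,0,0,0,0,-0.9],[-1,0,0,0,0,0,-0.9],[-1,0,0,0,0,0,-0.9],[-1,0,0,0,0,0,-0.9],[-1,0,0,0,0,0,-0.9],[-1,0,0,0,0,0,-0.9]]]' && python3 -m inch '[[[-1,0,0,0,0,0,-0.9],[-1,0,0,0,0,0,-0.9],[-1,0,0,0,0,0,-0.9],[-1,0,0,0,0,0,-0.9],[-1,0,0,0,0,0,-0.9],[-1,0,0,0,0,0,-0.9],[-1,0,0,0,0,0,-0.9],[-1,0,0,0,0,0,-0.6],[-1,0,0,0,0,0,0],[-1,0,0,0,0,0,0]]]'
python3 - <<'E'
from h import *
o=observe();print(o['position'],o['contact_force'],o['moment'],R.from_rotvec(o['ee_rot']).as_matrix().round(3))
for n in('scene','side','wrist'): snap(n,n+'6')
p,_,_=load('side6'); a=cv2.resize(p[150:420,160:430],(400,400),interpolation=cv2.INTER_CUBIC)
p,_,_=load('scene6'); b=cv2.resize(p[50:250,230:430],(400,400),interpolation=cv2.INTER_CUBIC); cv2.imwrite('pics/d6.png',np.hstack([a,b]))
E
```

```text
clock: 8.82
position: [0.5262, 0.1562, 0.3138]
ee_rot: [-2.175, -2.264, 0.005]
contact_force: [1.3, -0.3, -2.9]
gripper_width: 0.033
clock: 9.82
position: [0.5371, 0.215, 0.3151]
ee_rot: [-1.291, -2.863, 0.003]
contact_force: [0.4, -0.3, -2.0]
gripper_width: 0.0334
clock: 10.65
position: [0.5372, 0.2154, 0.3153]
ee_rot: [-0.257, -3.13, 0.001]
contact_force: [0.3, -0.5, -1.9]
gripper_width: 0.0334
[0.53719949 0.215436   0.31532068] [ 0.2534214  -0.49431992 -1.89518129] [ 0.03161172 -0.04525663 -0.03649535] [[-0.987  0.163 -0.001]
 [ 0.163  0.987 -0.001]
 [ 0.001 -0.001 -1.   ]]
```

View pics/d6.png

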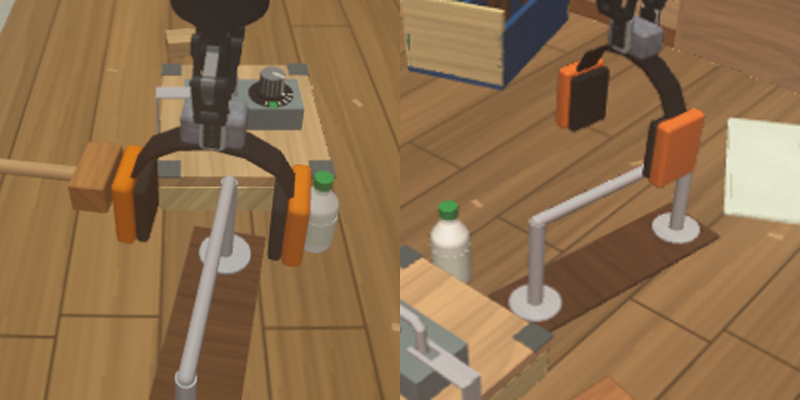

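View pics/wrist6.png

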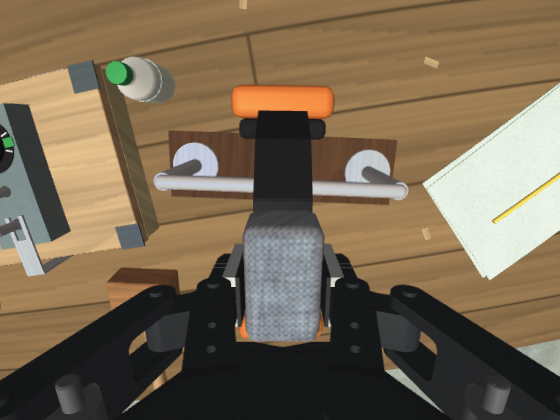

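```bash
python3 - <<'E'
from h import *
np.set_printoptions(precision=4,suppress=True)
o=observe(); M=R.from_rotvec(o['ee_rot']).as_matrix()
for n,q,z in [('padfar',(283,228),.354),('padnear',(283,340),.354),('cupout',(283,87),.272),('cupin',(283,117),.272),('L',(246,280),.354),('R',(324,280),.354)]:
    w=atz('wrist6',*q,z); print(n,M.T@(w-o['position']), px('wrist6',*q))
a=atz('wrist6',162,181,.14);b=atz('wrist6',400,190,.14); print(a,b,(a+b)/2,np.linalg.norm(a-b),np.degrees(np.arctan2(*(b-a)[[1,0]])))
# rail from bar middle line seen in side6
s=270/400
for q in [(230,183),(186,378)]: print(atz('side6',160+q[0]*s,150+q[1]*s,.14))
E
```

```text
padfar [ 0.026   0.0003 -0.0383] [0.5122 0.2204 0.3525]
padnear [-0.0274  0.0003 -0.0383] [0.5642 0.2119 0.3543]
cupout [0.0879 0.0004 0.0437] [0.4507 0.2306 0.2733]
cupin [0.0702 0.0004 0.0437] [0.4683 0.2277 0.2817]
L [ 0.0028 -0.0153 -0.0383] [0.532  0.2014 0.3542]
R [ 0.0028  0.0175 -0.0383] [0.5342 0.2335 0.3596]
[0.5104 0.0863 0.14  ] [0.5629 0.3437 0.14  ] [0.5367 0.215  0.14  ] 0.2627062461345214 78.48022459124753
[0.5094 0.089  0.14  ]
[0.5628 0.3413 0.14  ]
```

```bash
python3 -m inch '[[[-1,0.08,0,0.4,0,0,0.4],[-1,0,0,0.9,0,0,0],[-1,0,0,0.9,0,0,0],[-1,0,0,0.9,0,0,0],[-1,0,0,0.9,0,0,0],[-1,0,0,0.9,0,0,0],[-1,0,0,0.9,0,0,0],[-1,0,0,0.5,0,0,0],[-1,0,0,0.2,0,0,0],[-1,0,0,0,0,0,0],[-1,0,0,0,0,0,0]]]'
python3 - <<'E'
from h import *
o=observe();print(o['position'],o['contact_force'],o['moment'])
for n in('scene','side'): snap(n,n+'7')
p,_,_=load('side7'); a=cv2.resize(p[150:420,160:430],(400,400),interpolation=cv2.INTER_CUBIC)
p,_,_=load('scene7'); b=cv2.resize(p[50:250,230:430],(400,400),interpolation=cv2.INTER_CUBIC); cv2.imwrite('pics/d7.png',np.hstack([a,b]))
E
```

```text
clock: 11.72
position: [0.5359, 0.2169, 0.1541]
ee_rot: [0.315, 3.125, 0.001]
contact_force: [-0.5, -0.2, -2.3]
gripper_width: 0.033
[0.53586638 0.2168873  0.15409451] [-0.51032474 -0.22787998 -2.31418304] [ 0.02251922  0.0278763  -0.00308062]
```

View pics/d7.png

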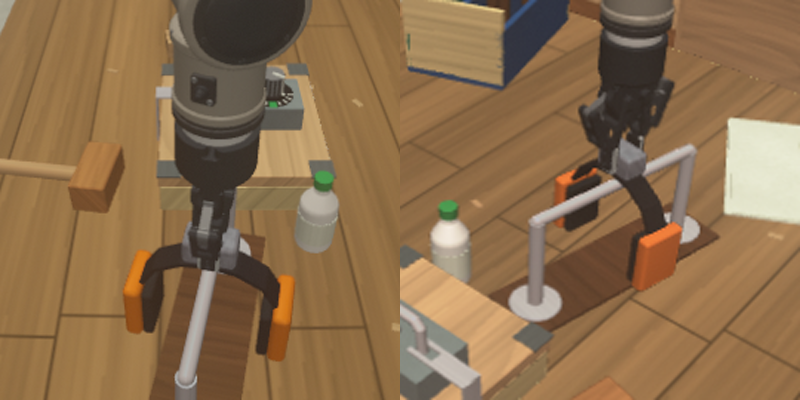

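Astride the rail, about 10 mm above it. I'll lower in small steps until it makes contact.

```bash
python3 -m inch '[[[-1,0,0,0.12,0,0,0],[-1,0,0,0.12,0,0,0],[-1,0,0,0,0,0,0]]]'; python3 -m inch '[[[-1,0,0,0.08,0,0,0],[-1,0,0,0,0,0,0]]]';  python3 -m inch '[[[-1,0,0,0.06,0,0,0],[-1,0,0,0,0,0,0]]]'
```

```text
clock: 12.07
position: [0.5352, 0.2167, 0.1471]
ee_rot: [-0.315, -3.125, 0.0]
contact_force: [0.3, -0.5, -1.5]
gripper_width: 0.033
clock: 12.23
position: [0.5352, 0.2168, 0.1451]
ee_rot: [-0.315, -3.125, 0.0]
contact_force: [-0.9, 0.6, -2.6]
gripper_width: 0.0333
clock: 12.4
position: [0.5354, 0.2168, 0.1448]
ee_rot: [0.315, 3.125, 0.0]
contact_force: [-2.0, -0.9, 4.2]
gripper_width: 0.0331
```

Contact came at TCP 0.145, against 0.144 predicted. Releasing now.

```bash
python3 -m inch '[[[0.1,0,0,0,0,0,0],[0.1,0,0,0,0,0,0],[0.4,0,0,0,0,0,0],[0.6,0,0,0,0,0,0],[0.6,0,0,0,0,0,0]]]'
python3 - <<'E'
from h import *
o=observe();print(o['position'],o['contact_force'],o['moment'])
for n in('scene','side'): snap(n,n+'8')
p,_,_=load('side8'); a=cv2.resize(p[150:420,160:430],(400,400),interpolation=cv2.INTER_CUBIC)
p,_,_=load('scene8'); b=cv2.resize(p[50:250,230:430],(400,400),interpolation=cv2.INTER_CUBIC); cv2.imwrite('pics/d8.png',np.hstack([a,b]))
E
```

```text
clock: 12.82
position: [0.5355, 0.2168, 0.1439]
ee_rot: [0.315, 3.126, 0.0]
contact_force: [-0.2, 0.4, -0.2]
gripper_width: 0.0684
[0.5354657  0.21682951 0.14387842] [-0.19553508  0.42817947 -0.17331752] [0.00564148 0.01045171 0.03332991]
```

View pics/d8.png

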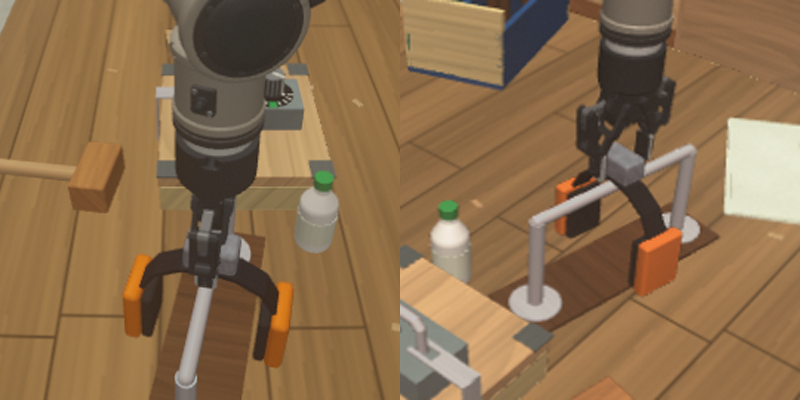

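The muffs hang on the rail, and the force is near zero with the fingers open. I'll retreat straight up and check again.

```bash
python3 -m inch '[[[1,0,0,0,0,0,0],[1,0,0,-0.2,0,0,0],[1,0,0,-0.4,0,0,0],[1,0,0,-0.8,0,0,0],[1,0,0,-1,0,0,0],[1,0,0,-1,0,0,0],[1,0,0,-1,0,0,-0.5],[1,0,0,-1,0,0,-0.8],[1,0,0,-0.5,0,0,-0.8],[1,0,0,0,0,0,-0.8],[1,0,0,0,0,0,-0.8],[1,0,0,0,0,0,-0.8]]]'
python3 - <<'E'
from h import *
o=observe();print(o['position'],o['contact_force'],R.from_rotvec(o['ee_rot']).as_matrix().round(3))
for n in('scene','side','wrist'): snap(n,n+'9')
p,_,_=load('side9'); a=cv2.resize(p[150:420,160:430],(400,400),interpolation=cv2.INTER_CUBIC)
p,_,_=load('scene9'); b=cv2.resize(p[50:250,230:430],(400,400),interpolation=cv2.INTER_CUBIC); cv2.imwrite('pics/d9.png',np.hstack([a,b]))
E
```

```text
clock: 13.92
position: [0.5355, 0.2168, 0.293]
ee_rot: [-0.396, 3.114, 0.001]
contact_force: [-0.0, 0.3, 0.2]
gripper_width: 0.0854
[0.53546743 0.21684349 0.2929866 ] [-0.02339373  0.2548933   0.21196414] [[-0.968 -0.25   0.002]
 [-0.25   0.968  0.001]
 [-0.002  0.    -1.   ]]
```

View pics/d9.png

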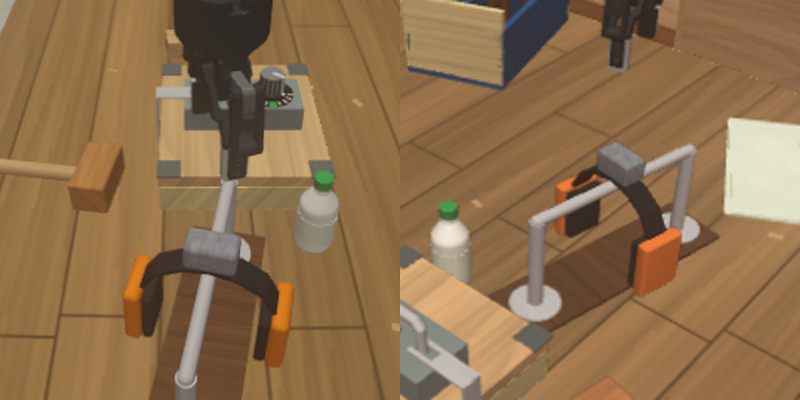

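The muffs hang centred on the rail by themselves. Moving on to the dial.

```bash
python3 -m inch '[[[1,0.3,-0.5,0,0,0,0],[1,0.53,-0.89,0,0,0,0],[1,0.53,-0.89,0,0,0,0],[1,0.53,-0.89,0,0,0,0],[1,0.53,-0.89,0,0,0,0],[1,0.53,-0.89,0,0,0,0],[1,0.53,-0.89,0,0,0,0],[1,0.53,-0.89,0,0,0,0],[1,0.53,-0.89,0,0,0,0],[1,0.53,-0.89,0,0,0,0],[1,0.53,-0.89,0,0,0,0],[1,0.53,-0.89,0,0,0,0]]]' && python3 -m inch '[[[0.3,0.53,-0.89,0,0,0,0],[0.3,0.53,-0.89,0.5,0,0,0],[0.3,0.23,-0.4,0.7,0,0,0],[0.3,0,0,0.5,0,0,0],[0.3,0,0,0,0,0,0],[0.3,0,0,0,0,0,0]]]'
python3 - <<'E'
from h import *
o=observe();print(o['position'],o['contact_force'],R.from_rotvec(o['ee_rot']).as_matrix().round(3))
p,d,c=snap('wrist','wrist10')
cv2.imwrite('pics/w10.png',cv2.resize(p[130:400,140:420],None,fx=2.2,fy=2.2,interpolation=cv2.INTER_CUBIC))
E
```

```text
clock: 15.07
position: [0.4498, -0.0714, 0.292]
ee_rot: [-0.386, 3.117, -0.0]
contact_force: [-0.2, 0.1, 0.5]
gripper_width: 0.0854
clock: 15.57
position: [0.4324, -0.131, 0.2491]
ee_rot: [0.387, -3.117, -0.001]
contact_force: [0.2, 1.1, -0.1]
gripper_width: 0.0558
[ 0.43235342 -0.13104387  0.24912939] [ 0.18428859  1.0995238  -0.13315571] [[-0.97  -0.245 -0.   ]
 [-0.245  0.97   0.   ]
 [ 0.     0.001 -1.   ]]
```

View pics/w10.png

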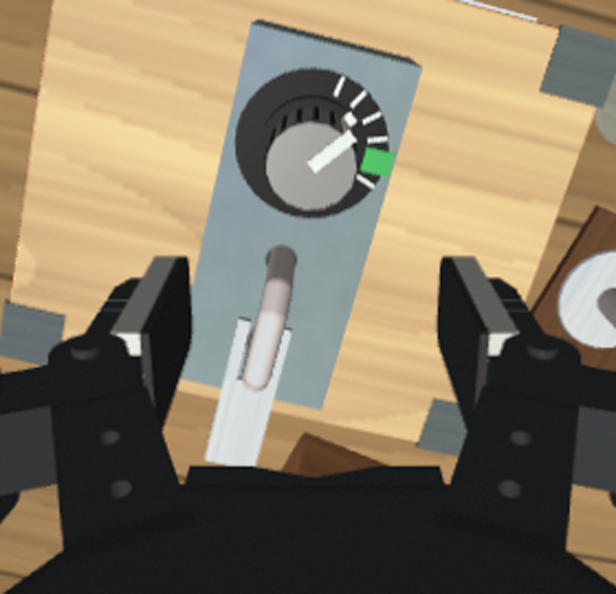

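```bash
python3 - <<'E'
from h import *
np.set_printoptions(precision=4,suppress=True)
o=observe();M=R.from_rotvec(o['ee_rot']).as_matrix();print(o['position'])
f=lambda x,y:(140+x/2.2,130+y/2.2)
g={}
for n,q,z in [('dialtop',(311,167),.148),('line0',(312,166),.148),('line1',(354,137),.148),('green',(377,163),.11),('barA',(278,275),.155),('barB',(258,378),.155),('h1',(256,22),.11),('h2',(420,66),.11)]:
    w=atz('wrist10',*f(*q),z); g[n]=w; print(n,w,px('wrist10',*f(*q)), M.T@(w-o['position']))
l=g['line1']-g['line0']; print('angle',np.arctan2(-l[0],l[1]))
c=get_calibration('wrist'); print(M.T@(np.array(c['position'])-o['position']),M.T@rot(c))
E
```

```text
[ 0.4328 -0.131   0.2497]
dialtop [ 0.4352 -0.1311  0.148 ] [ 0.4345 -0.1313  0.1507] [-0.0022 -0.0007  0.1017]
line0 [ 0.4348 -0.1309  0.148 ] [ 0.4341 -0.131   0.1506] [-0.0018 -0.0003  0.1017]
line1 [ 0.4195 -0.1179  0.148 ] [ 0.4191 -0.1182  0.1502] [0.0098 0.016  0.1017]
green [ 0.4362 -0.1004  0.11  ] [ 0.4353 -0.1011  0.114 ] [-0.0107  0.0289  0.1397]
barA [ 0.4799 -0.1335  0.155 ] [ 0.4855 -0.1328  0.1428] [-0.045  -0.0139  0.0948]
barB [ 0.5278 -0.1308  0.155 ] [ 0.5268 -0.1309  0.1565] [-0.092  -0.0231  0.0948]
h1 [ 0.3889 -0.1671  0.11  ] [ 0.3898 -0.1679  0.098 ] [ 0.0515 -0.0242  0.1397]
h2 [ 0.3897 -0.094   0.11  ] [ 0.3898 -0.0939  0.1092] [0.0328 0.0465 0.1397]
angle 0.8682409428357514
[ 0.0667 -0.     -0.1546] [[ 0.0006 -0.9641 -0.2656]
 [ 1.      0.0004  0.0006]
 [-0.0004 -0.2656  0.9641]]
```

The dial axis is at (0.435, -0.132) and the white line at about +0.9 rad. Now I'll descend over the knob.

```bash
python3 -m inch '[[[0.3,-0.08,-0.05,0.4,0,0,0],[0.3,0,0,0.9,0,0,0],[0.3,0,0,0.9,0,0,0],[0.3,0,0,0.9,0,0,0],[0.3,0,0,0.9,0,0,0],[0.3,0,0,0.8,0,0,0],[0.3,0,0,0.4,0,0,0],[0.3,0,0,0,0,0,0],[0.3,0,0,0,0,0,0]]]'
python3 - <<'E'
from h import *
o=observe();print(o['position'],o['contact_force'])
for n in('side','wrist'): snap(n,n+'11')
p,_,_=load('side11'); a=cv2.resize(p[100:260,240:400],(400,400),interpolation=cv2.INTER_CUBIC)
p,_,_=load('wrist11'); b=cv2.resize(p[160:360,180:380],(400,400),interpolation=cv2.INTER_CUBIC); cv2.imwrite('pics/d11.png',np.hstack([a,b]))
E
```

```text
clock: 16.37
position: [0.4355, -0.1316, 0.1196]
ee_rot: [-0.391, 3.116, -0.001]
contact_force: [-0.3, 0.3, -0.9]
gripper_width: 0.0553
[ 0.43550148 -0.13159998  0.11964194] [-0.27431131  0.280856   -0.88565715]
```

View pics/d11.png

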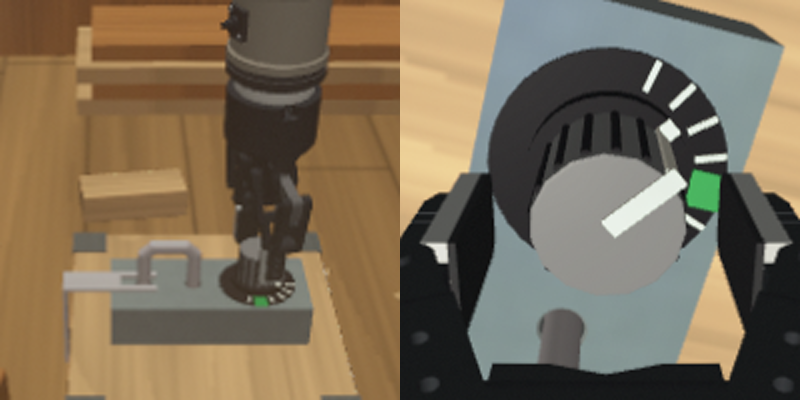

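The knob is between the pads, and the line reads about 0.8–0.9 rad. I'll drop another 8 mm and grip.

```bash
python3 -m inch '[[[0.3,0,0,0.3,0,0,0],[-1,0,0,0,0,0,0],[-1,0,0,0,0,0,0],[-1,0,0,0,0,0,0],[-1,0,0,0,0,0,0],[-1,0,0,0,0,0,0]]]' 45 && python3 -m inch '[[[-1,0,0,0,0,0,0.3],[-1,0,0,0,0,0,0.6],[-1,0,0,0,0,0,0.8],[-1,0,0,0,0,0,0.8],[-1,0,0,0,0,0,0.8],[-1,0,0,0,0,0,0.8],[-1,0,0,0,0,0,0.8],[-1,0,0,0,0,0,0.8],[-1,0,0,0,0,0,0.8],[-1,0,0,0,0,0,0.8],[-1,0,0,0,0,0,0.8],[-1,0,0,0,0,0,0.4]]]' 
python3 - <<'E'
from h import *
o=observe();M=R.from_rotvec(o['ee_rot']).as_matrix();print(o['position'],o['contact_force'],o['moment'],np.arctan2(M[1,1],M[0,1]))
snap('wrist','wrist12')
p,_,_=load('wrist12'); b=cv2.resize(p[160:360,180:380],(600,600),interpolation=cv2.INTER_CUBIC); cv2.imwrite('pics/d12.png',b)
E
```

```text
clock: 16.97
position: [0.4347, -0.1317, 0.1116]
ee_rot: [-0.39, 3.117, 0.0]
contact_force: [-2.1, 1.6, 2.5]
gripper_width: 0.0347
clock: 17.97
position: [0.4346, -0.1321, 0.1116]
ee_rot: [0.936, 2.999, -0.001]
contact_force: [-2.6, -0.5, 4.2]
gripper_width: 0.035
[ 0.43462529 -0.13207372  0.1116252 ] [-2.6150338  -0.53196548  4.2479314 ] [-0.10767721  0.31331709  0.0464411 ] 0.9659718857940319
```

View pics/d12.png

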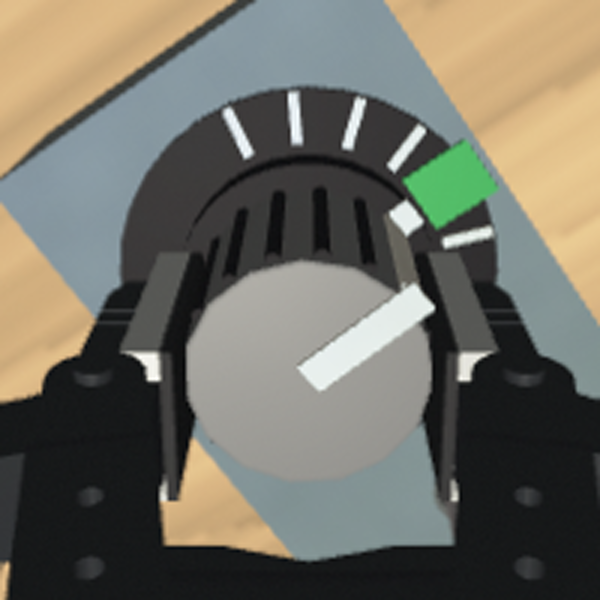

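The line now lies at the green mark, at about 0. I'll release gently and rise.

```bash
python3 -m inch '[[[0.1,0,0,0,0,0,0],[0.3,0,0,0,0,0,0],[0.3,0,0,0,0,0,0],[0.3,0,0,-0.3,0,0,0],[0.3,0,0,-0.8,0,0,0],[0.3,0,0,-1,0,0,0],[0.3,0,0,-1,0,0,0],[0.3,0,0,-0.9,0,0,0],[0.3,0,0,0,0,0,-0.8],[0.3,0,0,0,0,0,-0.8],[0.3,0,0,0,0,0,-0.8]]]' && python3 -m inch '[[[1,0,0,0,0,0,-0.8],[1,0,0,0,0,0,-0.8],[1,0,0,0,0,0,-0.8],[1,0,0,0,0,0,-0.8],[1,0,0,0,0,0,-0.45],[1,0,0,0,0,0,0]]]'
python3 - <<'E'
from h import *
o=observe();M=R.from_rotvec(o['ee_rot']).as_matrix();print(o['position'],o['contact_force'],o['moment'],np.arctan2(M[1,1],M[0,1]))
snap('wrist','wrist13')
p,_,_=load('wrist13'); b=cv2.resize(p[120:320,160:400],None,fx=3.2,fy=3.,interpolation=cv2.INTER_CUBIC); cv2.imwrite('pics/d13.png',b)
E
```

```text
clock: 18.93
position: [0.435, -0.1318, 0.2125]
ee_rot: [0.556, 3.09, -0.001]
contact_force: [0.2, -0.2, 0.5]
gripper_width: 0.0554
clock: 19.43
position: [0.4348, -0.1318, 0.2119]
ee_rot: [-0.01, 3.141, -0.0]
contact_force: [0.3, 0.0, -0.4]
gripper_width: 0.0851
[ 0.43481245 -0.13175893  0.21188825] [ 0.26884564  0.00129683 -0.42309827] [-0.05909134  0.01804657 -0.06312384] 1.577128125759303
```

View pics/d13.png

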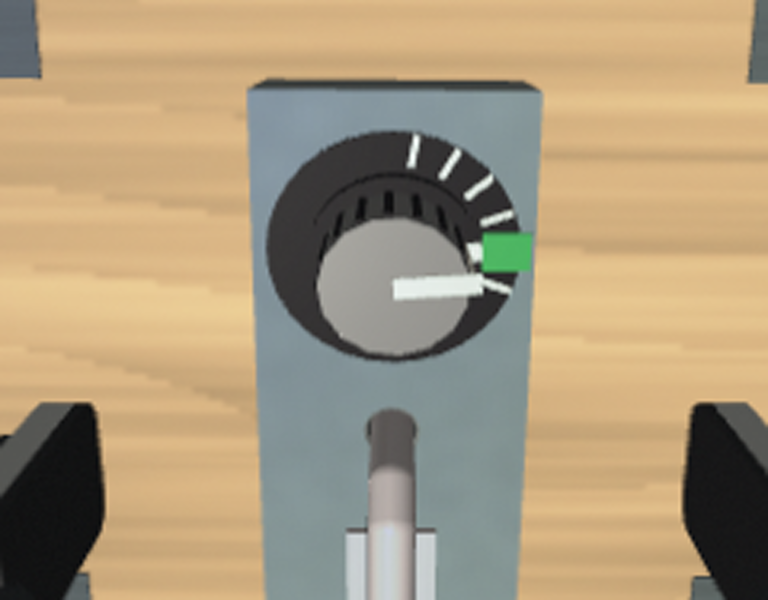

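```bash
python3 - <<'E'
from h import *
np.set_printoptions(precision=4,suppress=True)
p,_,_=load('wrist13'); cv2.imwrite('pics/d13b.png',cv2.resize(p[150:250,240:340],None,fx=6,fy=6,interpolation=cv2.INTER_CUBIC))
f=lambda x,y:(160+x/3.2,120+y/3.)
w=[atz('wrist13',*f(*q),.148) for q in [(395,290),(484,283)]]
print(w,np.arctan2(-(w[1]-w[0])[0],(w[1]-w[0])[1]))
print('green',atz('wrist13',*f(507,252),.11),'dot',atz('wrist13',*f(475,252),.112))
print('dialtop',atz('wrist13',*f(393,287),.148))
for q in [(391,540),(391,500)]: print('bar',atz('wrist13',*f(*q),.155),px('wrist13',*f(*q)))
E
```

```text
[array([ 0.4358, -0.1309,  0.148 ]), array([ 0.4339, -0.1102,  0.148 ])] 0.09420447994766873
green [ 0.436  -0.1005  0.11  ] dot [ 0.4355 -0.1093  0.112 ]
dialtop [ 0.435  -0.1313  0.148 ]
bar [ 0.502  -0.1313  0.155 ] [ 0.501  -0.1314  0.1565]
bar [ 0.4902 -0.1314  0.155 ] [ 0.4923 -0.1314  0.1513]
```

View pics/d13b.png

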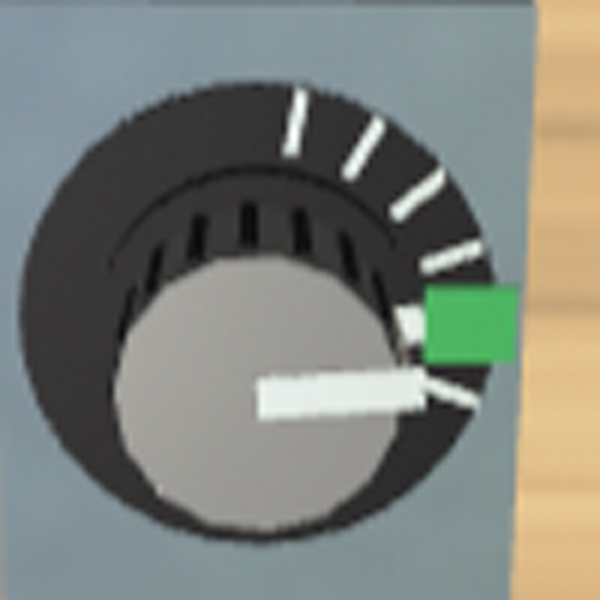

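The pointer's foot lines up with the green mark's centre, at x = 0.4355 against the axis at 0.435. The line on the knob's top reads between 0 and +0.09, depending on how I measure it. Both are within the notch. Now the shackle.

```bash
python3 -m inch '[[[1,-0.5,0,0,0,0,0.05],[1,-0.9,0,0,0,0,0],[1,-0.9,0,0,0,0,0],[1,-0.87,0,0,0,0,0],[0.4,0,0,0,0,0,0],[0.4,0,0,0.4,0,0,0],[0.4,0,0,0.6,0,0,0],[0.4,0,0,0.6,0,0,0],[0.4,0,0,0.6,0,0,0],[0.4,0,0,0.5,0,0,0],[0.4,0,0,0,0,0,0],[0.4,0,0,0,0,0,0]]]'
python3 - <<'E'
from h import *
o=observe();M=R.from_rotvec(o['ee_rot']).as_matrix();print(o['position'],o['contact_force'],np.arctan2(M[1,1],M[0,1]))
for n in('scene','side','wrist'): snap(n,n+'14')
p,_,_=load('side14'); a=cv2.resize(p[120:260,240:380],(400,400),interpolation=cv2.INTER_CUBIC)
p,_,_=load('wrist14'); b=cv2.resize(p[160:360,180:380],(400,400),interpolation=cv2.INTER_CUBIC); cv2.imwrite('pics/d14.png',np.hstack([a,b]))
E
```

```text
clock: 20.48
position: [0.5128, -0.1316, 0.1434]
ee_rot: [-0.002, -3.14, -0.001]
contact_force: [0.2, -0.4, -0.4]
gripper_width: 0.0599
[ 0.51284698 -0.13156085  0.14335494] [ 0.19731984 -0.44501784 -0.44072886] 1.5692133408488522
```

View pics/d14.png

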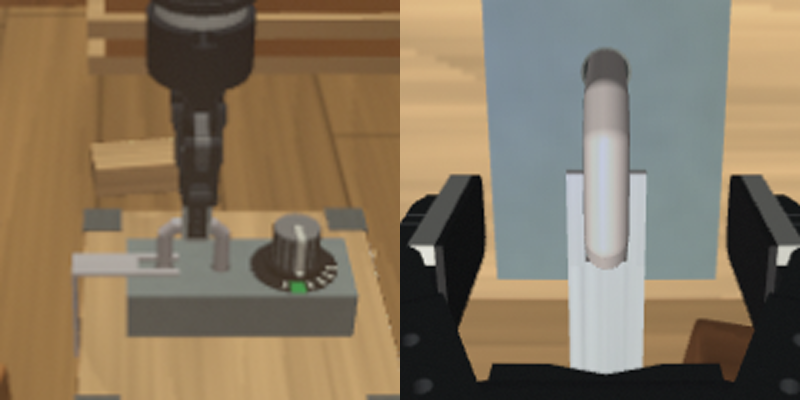

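The bar is centred between the fingers, and the side view shows the dial's line pointing at green. I'll lower and grip.

```bash
python3 -m inch '[[[0.4,-0.03,0,0.4,0,0,0],[0.4,0,0,0.4,0,0,0],[0.4,0,0,0,0,0,0],[-0.4,0,0,0,0,0,0],[-0.6,0,0,0,0,0,0],[-1,0,0,0,0,0,0],[-1,0,0,0,0,0,0],[-1,0,0,0,0,0,0],[-1,0,0,0,0,0,0],[-1,0,0,0,0,0,0]]]' 60
python3 - <<'E'
from h import *
o=observe();M=R.from_rotvec(o['ee_rot']).as_matrix();print(o['position'],o['contact_force'],o['moment'],np.arctan2(M[1,1],M[0,1]))
for n in('scene','side','wrist'): snap(n,n+'15')
p,_,_=load('side15'); a=cv2.resize(p[120:260,240:380],(400,400),interpolation=cv2.INTER_CUBIC)
p,_,_=load('wrist15'); b=cv2.resize(p[160:360,180:380],(400,400),interpolation=cv2.INTER_CUBIC); cv2.imwrite('pics/d15.png',np.hstack([a,b]))
E
```

```text
clock: 21.47
position: [0.515, -0.1319, 0.1243]
ee_rot: [0.001, 3.141, -0.0]
contact_force: [0.1, 0.7, 3.3]
gripper_width: 0.0098
[ 0.51498346 -0.13186123  0.1242987 ] [0.10577254 0.73149303 3.31301348] [-0.07724534  0.01567849  0.01316636] 1.5700223389445167
```

View pics/d15.png

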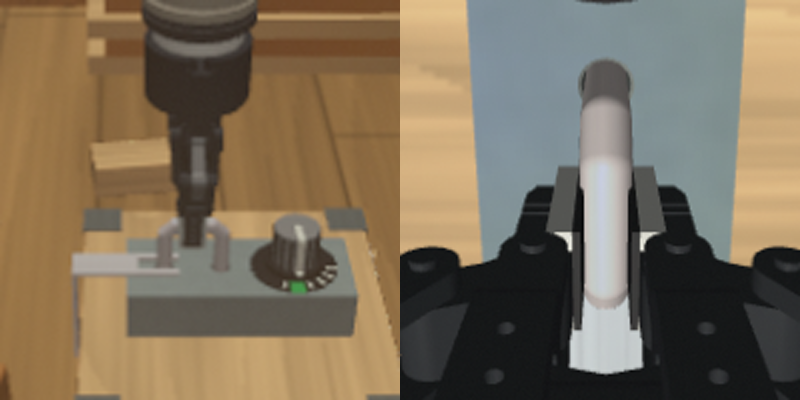

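Gripped with very low side forces. I'll try a small lift first and watch the force.

```bash
python3 -m inch '[[[-1,0,0,-0.1,0,0,0],[-1,0,0,-0.1,0,0,0],[-1,0,0,0,0,0,0]]]'; python3 -m inch '[[[-1,0,0,-0.12,0,0,0],[-1,0,0,-0.12,0,0,0],[-1,0,0,0,0,0,0]]]';python3 -m inch '[[[-1,0,0,-0.15,0,0,0],[-1,0,0,-0.15,0,0,0],[-1,0,0,0,0,0,0]]]'
```

```text
clock: 21.87
position: [0.5146, -0.1317, 0.1289]
ee_rot: [-0.001, -3.141, -0.0]
contact_force: [-0.3, 0.4, -3.1]
gripper_width: 0.0103
clock: 22.12
position: [0.515, -0.1319, 0.1354]
ee_rot: [0.001, 3.141, -0.0]
contact_force: [-0.1, 0.2, -2.8]
gripper_width: 0.0099
clock: 22.37
position: [0.5152, -0.1319, 0.1433]
ee_rot: [0.001, 3.14, -0.001]
contact_force: [-0.0, -0.3, -3.3]
gripper_width: 0.0099
```

It slides freely: the force is only the weight, with no side load. I'll continue to +100 mm, which is TCP z of about 0.224.

```bash
python3 -m inch '[[[-1,0,0,-0.25,0,0,0],[-1,0,0,-0.35,0,0,0],[-1,0,0,-0.35,0,0,0],[-1,0,0,-0.35,0,0,0],[-1,0,0,-0.35,0,0,0],[-1,0,0,-0.35,0,0,0],[-1,0,0,-0.35,0,0,0],[-1,0,0,-0.35,0,0,0],[-1,0,0,-0.35,0,0,0],[-1,0,0,-0.2,0,0,0],[-1,0,0,0,0,0,0],[-1,0,0,0,0,0,0]]]'
python3 - <<'E'
from h import *
o=observe();print(o['position'],o['contact_force'],o['moment'],np.abs(o['joint_velocities']).max())
for n in('scene','side','wrist'): snap(n,n+'16')
p,_,_=load('side16'); a=cv2.resize(p[90:250,220:380],(400,400),interpolation=cv2.INTER_CUBIC)
p,_,_=load('scene16'); b=cv2.resize(p[90:290,140:340],(400,400),interpolation=cv2.INTER_CUBIC); cv2.imwrite('pics/d16.png',np.hstack([a,b]))
E
```

```text
clock: 23.37
position: [0.5148, -0.1318, 0.2237]
ee_rot: [0.001, 3.141, 0.0]
contact_force: [0.2, 0.1, -2.9]
gripper_width: 0.0099
[ 0.51476372 -0.13177565  0.22372155] [ 0.24850699  0.07127853 -2.86002516] [ 0.0004331  -0.04628226  0.04476958] 0.017018738886423457
```

View pics/d16.png

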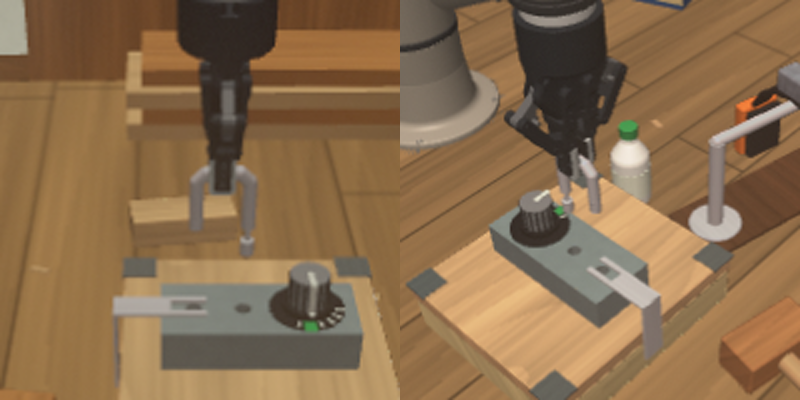

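View pics/scene16.png

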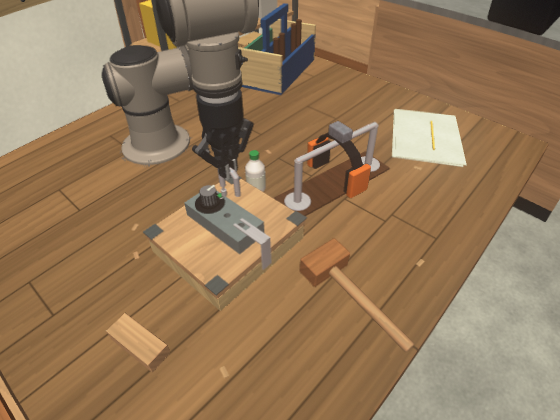

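The shackle is out and upright, the muffs hang on the rail, and the bystanders haven't moved. Before handing in I'll check the dial angle and the shackle's tilt and height.

```bash
python3 - <<'E'
from h import *
p,_,_=load('side16'); a=cv2.resize(p[190:225,325:360],(400,400),interpolation=cv2.INTER_CUBIC)
p,_,_=load('scene16'); b=cv2.resize(p[175:225,190:240],(400,400),interpolation=cv2.INTER_CUBIC); cv2.imwrite('pics/d17.png',np.hstack([a,b]))
p,_,_=load('side16'); cv2.imwrite('pics/d18.png',cv2.resize(p[145:200,285:335],None,fx=10,fy=10,interpolation=cv2.INTER_CUBIC))
E
```

```text
(no output)
```

View pics/d17.png

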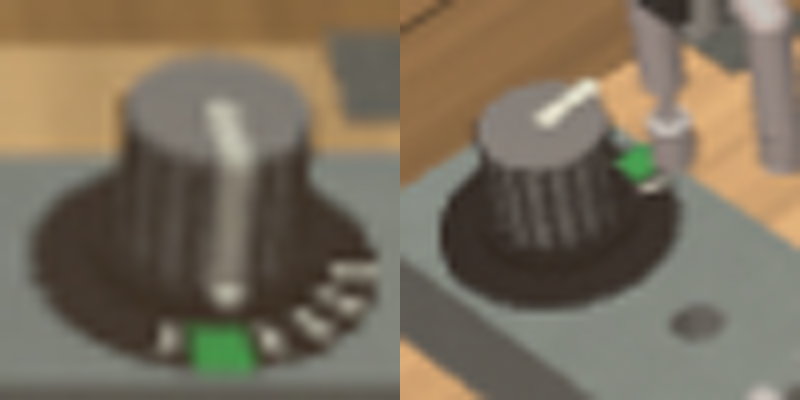

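View pics/d18.png

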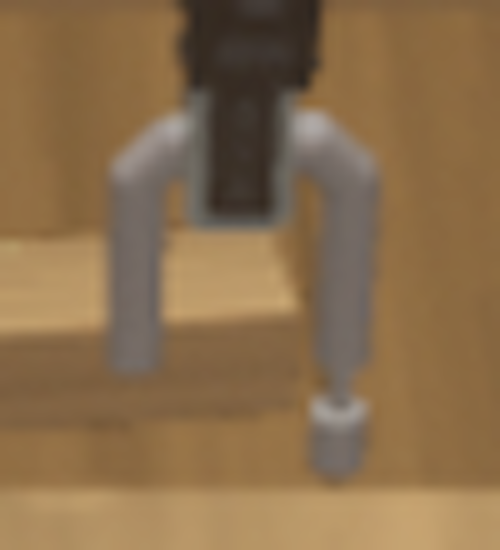

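```bash
python3 - <<'E'
from h import *
np.set_printoptions(precision=4,suppress=True)
s=35/400
f=lambda x,y:(325+x*s,190+y*s)
def S(n,q,z): w=atz('side16',*f(*q),z); print(n,w); return w
g=S('green',(223,350),.11); t=S('top',(220,108),.149); u=S('tip',(238,155),.149); S('topctr',(218,107),.148); S('foot',(228,292),.116); S('t+',(270,340),.11);S('t-',(170,338),.11)
d=u-t; print('side line',np.arctan2(-d[0],d[1]))
f2=lambda x,y:(190+x/8,175+y/8)
a=atz('scene16',*f2(545-400,120),.149);b=atz('scene16',*f2(595-400,87),.149); d=b-a; print('scene line',np.arctan2(-d[0],d[1]),a,b)
# shackle legs side view at plane y=-.132
p,_,c=load('side16'); o=np.array(c['position'])
for n,q in [('L0',(133,200)),('L1',(133,365)),('R0',(345,200)),('R1',(340,360)),('Rend',(337,475)),('corner',(160,130)),('corner2',(315,125))]:
    r=ray(c,285+q[0]/10,145+q[1]/10); print(n,o+r*(-.132-o[1])/r[1])
E
```

```text
green [ 0.4335 -0.1043  0.11  ]
top [ 0.4344 -0.1291  0.149 ]
tip [ 0.4327 -0.1137  0.149 ]
topctr [ 0.4345 -0.1308  0.148 ]
foot [ 0.4318 -0.1147  0.116 ]
t+ [ 0.4241 -0.1074  0.11  ]
t- [ 0.4432 -0.1081  0.11  ]
side line 0.1077809295390298
scene line -0.004936910710729531 [ 0.4357 -0.1314  0.149 ] [ 0.4358 -0.1133  0.149 ]
L0 [ 0.5356 -0.132   0.2341]
L1 [ 0.535  -0.132   0.1936]
R0 [ 0.4918 -0.132   0.2339]
R1 [ 0.4911 -0.132   0.1948]
Rend [ 0.4905 -0.132   0.1654]
corner [ 0.5304 -0.132   0.2506]
corner2 [ 0.4987 -0.132   0.2517]
```

```bash
python3 - <<'E'
from workcell import *
o=observe(); print(o['position'],o['contact_force'],o['gripper_width'],o['clock']); print(close_job())
E
```

```text
[ 0.51443755 -0.13165529  0.22302656] [-0.48128127  0.39690008 -2.69630381] 0.009942591365766728 23.5167
the job is handed in; nothing more can be done
None
```

I hung the muffs on the rail and let go. I then turned the dial clockwise to the green mark, drew the shackle straight up, and handed in while holding it about 99 mm above where it sat. The clock read 23.5 s.

**Last checks**
- **Muffs:** they hang freely astride the rail, roughly at its middle.
- **Shackle:** its legs are within about 1° of vertical. The force while drawing it was only its weight, about 3 N, with side forces under 0.5 N.
- **Bystanders:** the glue bottle, mallet and offcut look where they were in the final scene picture. I compared them by eye only.

**What failed or disagreed**
- **First grasp:** the first try at the muffs missed. The fingertips sit about 25 mm higher than the stated tool frame implies, so the fingers closed on top of the crown pad with 28 N and tipped the muffs. They settled upright again, and I allowed for the offset from then on.
- **Dial angle:** after release my readings ranged from about -0.03 to +0.11 rad, depending on the camera and method. All are within the ±0.17 rad window and the shackle came free, but I did not confirm an exact 0.

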